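# Hang a depth probe through the guide panel over a sample cup

## Robot

A 7-joint arm with a two-finger parallel gripper is mounted at the origin on a cart in front of the work surface, level with it; the furniture and walls round the work are solid. World frame = base frame: x ahead of the robot, y to its left, z up, the work surface at z = 0. Lengths are in m, angles in rad, forces in N, time in s.
With the tool pointing down it reaches from about 0.35 to 0.9 m from the base axis. Payload 7.2 kg.
Tool frame: the origin (TCP) lies between the finger pads; the fingertips stand 25 mm ahead of it and the grasp point (between the pads) lies 6 mm ahead of it; z points along the fingers, y is the line along which they close (so a half turn about z gives the same grasp; the last joint's range is limited). The gripper opens to 85 mm and grips with 20 to 120 N. Pads are 22 mm wide; open, the fingers measure 114 mm over their backs; the gripper's body (76 mm by 85 mm) begins 54 mm behind the grasp point. The pads swing forward as they close: fully open they stand 13 mm farther back than shut.
Start: joints at [-1.194, 0.411, -0.013, 1.596, 0.006, 1.134, -0.082], TCP at [0.269, 0.564, 0.256] pointing down, gripper open.
Joint ranges: [-2.95, 2.95], [-0.29, 1.99], [-1.47, 1.44], [0.14, 2.54], [-1.03, 4.17], [0.13, 1.85], [-2.86, 2.86]. Speed limits (rad/s): [2.39, 2.39, 3.01, 3.01, 3.14, 3.14, 3.14].

## Interface

Orientations are given as [roll, pitch, yaw] about the fixed x, y, z axes, in that order (R = Rz(yaw) Ry(pitch) Rx(roll)).
In Python, from plant import readout, read_camera, env gives the robot as it stands. The module is installed in compiled form; this text tells all that it offers.
- The arm moves only by the tool servo_tool, never from a script. Its argument "series" is one flat list of numbers, 6 for each row, row after row: the shift along the tool's x, y, z normalised to -1 to 1, where 1 is 5 cm, then the turn, a rotation vector about the tool's x, y, z normalised to -1 to 1, where 1 is 0.15 rad. A call has 1 to 12 rows; each row shifts and turns the commanded pose from where the row before left it, along the tool's axes as they then stand; what a row does not reach is not made up. A row lasts 1/8 s, in which the tool goes at most 62.5 mm and 10.7 degrees, less where a joint would pass 70% of its speed; a pose out of reach is approached as far as the arm can. A call with a number of a shift or a turn outside -1 to 1 is refused whole. A call with a gripper value outside its range is refused whole. "fingers" is the finger opening in mm, from 0 to 85.4, set as the call begins (left out, the last holds). The fingers move at their own pace and stop on an object; "force" is the grip in N (left out, the last holds). Time passes only in rows, so rows that do not move let the fingers close. It gives the time, the measured TCP pose, the force, the opening and the grip force at its end, in the units of the state.
- readout.sense(): the state, without advancing time (a new reading comes with each control period).
- read_camera(name): name is "scene" or "top"; returns a dict with "pixels" (480x640x3 uint8, blue, green, red), "fx", "fy", "cx", "cy" (pixels), "extrinsics" (4x4, takes a point from camera to world coordinates). Camera axes: x right, y down, z forward; pixel columns grow to the right and rows downward; lengths in m; the calibration is good to about 2 mm. A picture is of the moment at which its call begins. There is no depth.
- env.close_job(): hands the job in; it is judged then, once.
The state is a dict: "time": time; "joints": joint angles; "joint_vel": joint speeds; "joint_efforts": joint torques, N m; "tool_pos": TCP position; "orientation": TCP orientation; "contact_force": force on the tool from outside, world axes, zero at the start; "ft_torque": the same for the moment, N m; "grip_width": opening from 0.0 (shut) to 1.0 (fully open); "grip_force": force on a finger pad.
Only numpy, scipy, OpenCV 4.12 (cv2) and the standard library are available. Lean on these libraries where they do the work, as an engineer would, in place of code of your own. Each camera call takes 0.05 s, during which the arm holds its last target. There are 200 camera calls.

## Task

Fold the standing blue guide panel of the probing station all the way down onto its rest posts, so that it lies level over the steel cup. Then take the orange-handled probe out of its stand and lower its stem through the panel's guide hole, without touching the panel, the bore or the cup, until the blue band on the stem is level with the panel's top face. Finish while still holding the probe there, upright and still, with an even gap all round in the hole; do not let go, and leave the cup and the things lying about where they are.

Things in the scene. Friction and masses are not known exactly. Their poses are not given: they have to be found in the camera images.
- guide_station: fixed aluminium station, left or right of the white tray; base 150 (x) x 110 (y) x 8 mm, origin at the centre of its underside, straight below the lowered guide hole; x points to its hinge end (away from the robot), z up. At x = 60, y = +-51 hinge ears 18 mm wide, 75 mm high; at x = -44, y = +-36 rest posts 12 mm thick, 62 mm high; the cup stands on its base between them
- guide_panel (a joint): angle of the blue guide panel, rad: 0 = down, level on its posts (hard stop), 1.57 = upright, max 1.9. Stiff hinge: stays where it is left; about 2.5 N at the free end moves it. The axis is the station's y through panel_hinge; the free end comes down on the station's -x side (towards the robot). Panel 110 mm long from the hinge, 90 wide, 8 thick, hinge at mid-thickness
- panel_hinge (a point): middle of the panel's hinge axis, at station x = +60 mm, y = 0, 66 mm above the bench
- panel_pin (a point): grip point on the round steel pin, 10 mm diameter, that sticks out 44 mm sideways (station -y) from the panel's right edge, black 14 mm cap at its end; 95 mm from the hinge axis at mid-thickness, station y = -70 mm. Pinched from above across station x, it turns between the fingers and can be led round the hinge; panel down, it is 66 mm above the bench
- guide_hole (a point): centre of the guide hole, at the panel's top face: a straight 20 mm through hole in the 8 mm panel, with a thin brass rim; 60 mm from the hinge axis. Its z axis is the panel's upward normal when the panel is down. Lowered, it is 70 mm above the bench, right over the station's origin.
- sample_cup: loose plain steel cup, 54 mm wide and 36 mm high, inside about 40 mm wide at half height with a 2 mm floor, standing on the station's base plate under the guide hole (rim 44 mm, inner floor 10 mm above the bench); origin at the centre of its underside
- probe_stand: fixed grey stand, base 70 x 70 mm, top plate 50 (x) x 70 (y) mm, its top 108 mm high; the probe hangs upright in its 9.5 mm middle hole (a second such hole in the 14 mm base guides the tip); origin at the centre of its underside, z up
- probe: loose probe, 144 mm long, about 0.05 to 0.09 kg: steel stem 8 mm diameter and 100 mm long, then a 22 mm dark collar 4 mm thick, then a round orange handle 16 mm diameter and 40 mm long. Origin at the tip of the stem, z along the stem up to the handle. At the start it hangs upright in the stand by its collar, tip 8 mm above the bench.
- probe_band (a point): middle of the blue band (6 mm high) on the probe's stem, 48 mm above the tip
- probe_collar (a point): underside of the probe's collar on its axis, 100 mm above the tip
- probe_handle (a point): place to grip on the probe's handle, on its axis, 126 mm above the tip (134 mm above the bench at the start)
- calliper: bystander: calliper lying on the bench at the right front, 69 x 241 x 14 mm; origin under its centre
- driver_2: bystander: dark blue screwdriver lying on the bench at the left front, 20 x 180 x 20 mm; origin under its centre
- tape_2: bystander: brown roll of tape at the back left, 89 x 87 x 48 mm; origin under its centre
- nest_fixture_10: bystander: red nest fixture, the middle of three lying in the white tray between station and stand, 32 x 136 x 26 mm; origin under its centre

How it is judged:
By the outcome, as a careful person would: the job done as asked, in the order asked, and still so for the second after the job is handed in, while the arm keeps its last pose, push and grip.
It also fails if it takes over 59 s, if anything falls off the work surface, if the arm or the gripper's body presses on something with over 40 N, if the wrist force passes 120 N, or if a joint passes its speed limit or range.

## Working session

There is one attempt and no reset: what is moved stays moved. The work goes in short steps, Python scripts to look and compute and a tool call to move; the robot and the scene stay as the last step left them, time stands still between calls to the robot, and variables do not carry over. Pictures are saved under pics/ and viewed, at most 10 in all, crops included, and the job is handed in when it is done.

Besides the shell and the picture viewer there is one more tool, called after "Request:" as name(argument=value, ...), one argument or row to a line, values as JSON. servo_tool: Moves the arm, as the interface text tells. Scaled input: -1 to 1 covers 5 cm each way for a shift and 0.15 rad each way for a turn. Its arguments: {"type":"object","properties":{"series":{"type":"array"},"fingers":{"type":"number"},"force":{"type":"number"}},"required":["series"]}

```bash
mkdir -p pics
python3 - <<'E'
from plant import readout, read_camera
import cv2, numpy as np, json
s=readout.sense(); print({k:np.round(v,4).tolist() for k,v in s.items()})
for n in("scene","top"):
    d=read_camera(n); cv2.imwrite(f"pics/{n}0.png",d["pixels"])
    print(n,d["fx"],d["fy"],d["cx"],d["cy"],np.round(d["extrinsics"],4).tolist())
E
```

```text
{'time': 0.0, 'joints': [-1.1942, 0.4119, -0.0127, 1.597, 0.0056, 1.1343, -0.0822], 'joint_vel': [0.0002, 0.0024, 0.0007, -0.0004, 0.0011, -0.0013, -0.0003], 'joint_efforts': [0.0007, -60.0617, 0.6823, -29.9406, 0.0138, 0.0107, 0.0], 'tool_pos': [0.2688, 0.5638, 0.2554], 'orientation': [-3.14, 0.0001, 2.6968], 'contact_force': [-0.3118, 0.3135, 0.3582], 'ft_torque': [-0.0166, -0.0051, -0.0508], 'grip_force': 0.0, 'grip_width': 1.0007}
scene 547.2213166130648 547.2213166130648 318.00955324834524 237.99711691816012 [[-0.6536, -0.3327, 0.6798, -0.5737], [-0.7568, 0.2812, -0.59, 0.873], [0.0051, -0.9001, -0.4357, 0.7706], [0.0, 0.0, 0.0, 1.0]]
top 434.6705584423283 434.6705584423283 325.705218177353 240.31466727134955 [[0.0024, -0.9988, 0.0481, 0.4009], [-1.0, -0.0026, -0.0034, -0.0144], [0.0035, -0.0481, -0.9988, 1.2763], [0.0, 0.0, 0.0, 1.0]]
```

View pics/scene0.png

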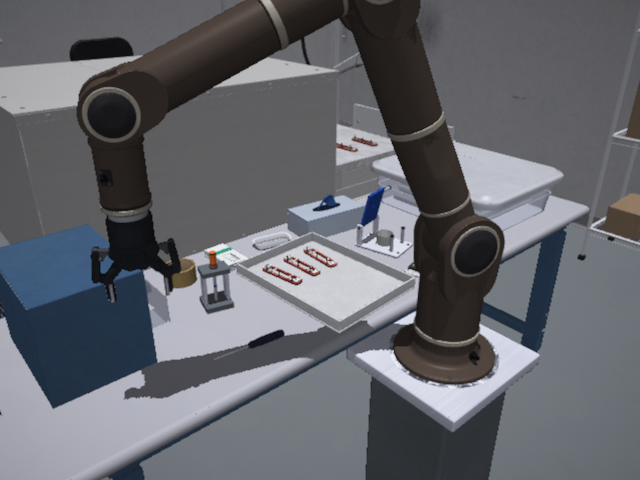

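View pics/top0.png

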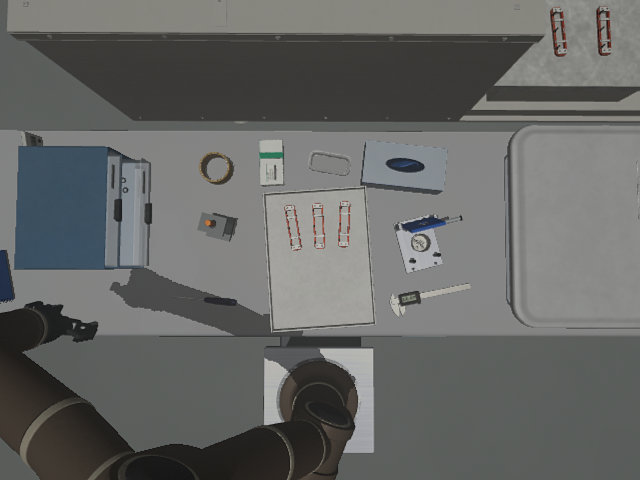

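The scene view shows the station, panel up, at about (383,225), with the stand at (215,285). In the top view the station is at (421,242), its panel and pin run up to (462,218), and the stand and orange handle are at (209,223). Next I'll look at both closer.

```bash
cat > h.py <<'E'
import cv2, numpy as np
from plant import readout, read_camera
def ray(d,u,v):
    T=d["extrinsics"]; r=T[:3,:3]@np.array([(u-d["cx"])/d["fx"],(v-d["cy"])/d["fy"],1]); return T[:3,3],r
def onz(d,u,v,z):
    o,r=ray(d,u,v); return o+r*(z-o[2])/r[2]
def proj(d,p):
    T=d["extrinsics"]; c=T[:3,:3].T@(np.asarray(p)-T[:3,3]); return np.array([d["fx"]*c[0]/c[2]+d["cx"],d["fy"]*c[1]/c[2]+d["cy"]])
def tri(a,b):
    (o1,r1),(o2,r2)=a,b; s=np.linalg.lstsq(np.c_[r1,-r2],o2-o1,rcond=None)[0]
    p,q=o1+s[0]*r1,o2+s[1]*r2; return (p+q)/2,np.linalg.norm(p-q)
E
python3 - <<'E'
import cv2,numpy as np
t=cv2.imread("pics/top0.png");s=cv2.imread("pics/scene0.png")
up=lambda im,x,y,w,h,k:cv2.resize(im[y:y+h,x:x+w],None,fx=k,fy=k,interpolation=cv2.INTER_CUBIC)
a=up(t,385,200,80,80,5);b=up(t,185,195,60,60,5)
c=up(s,345,180,80,80,5);d=up(s,185,240,60,80,5)
o=np.zeros((400,800,3),np.uint8)
o[:,:400]=a;o[:,400:]=c;cv2.imwrite("pics/st.png",o)
o=np.zeros((400,600,3),np.uint8);o[:300,:300]=b;o[:,300:]=d;cv2.imwrite("pics/pr.png",o)
for n,im in(("top",t),("scene",s)):
    hsv=cv2.cvtColor(im,cv2.COLOR_BGR2HSV)
    for nm,lo,hi in(("orange",(5,150,80),(20,255,255)),("blue",(105,150,60),(125,255,255))):
        m=cv2.inRange(hsv,lo,hi);k,_,st,ce=cv2.connectedComponentsWithStats(m)
        for i in range(1,k):
            if st[i,4]>15:print(n,nm,st[i],ce[i].round(2))
E
```

```text
top orange [205 220   6   6  26] [207.65 222.35]
top blue [412 222  34  10  80] [428.62 226.46]
scene orange [210 251   6  16  77] [212.35 258.77]
scene blue [361 188  23  38 407] [371.98 206.16]
scene blue [322 195  14  11  89] [329.26 200.54]
```

View pics/st.png

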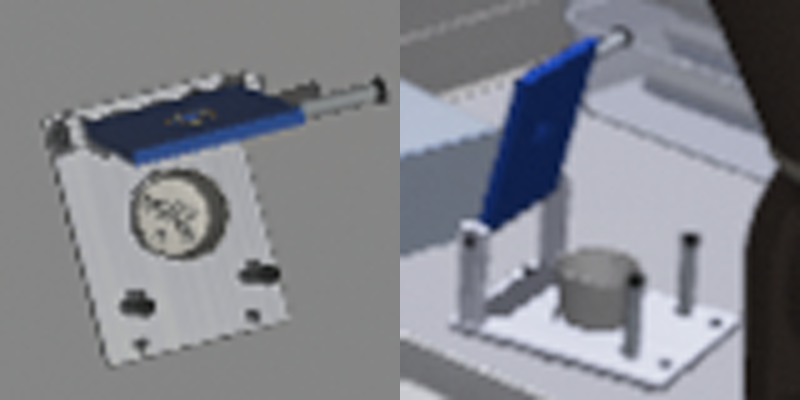

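View pics/pr.png

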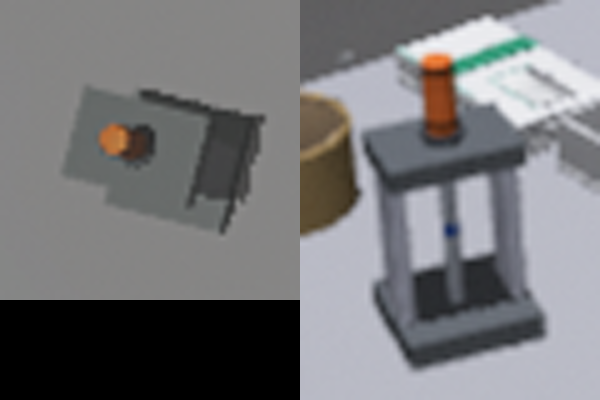

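The station crop shows the cap of the pin at (378,92) in the top half and (622,38) in the scene half. The base's front corners are at (110,367) and (292,320). In the probe crop, the handle's top is at (114,138).

Run:
```python
from h import *
t=read_camera("top");s=read_camera("scene")
T=lambda x,y:(385+x/5-.4,200+y/5-.4); S=lambda x,y:(345+(x-400)/5-.4,180+y/5-.4)
cap,e=tri(ray(t,*T(378,92)),ray(s,*S(622,38)));print("cap",cap.round(4),e)
for n,p,z in(("BL",(110,367),.008),("BR",(292,320),.008),("TLear",(58,130),.075),("TRear",(242,82),.075),("cup",(172,213),.044)):print(n,onz(t,*T(*p),z).round(4))
# base plate white edge lines by fitting
g=cv2.cvtColor(t["pixels"],cv2.COLOR_BGR2GRAY).astype(float)
m=(t["pixels"].min(2)>145).astype(np.uint8);m[:200]=0;m[280:]=0;m[:,:385]=0;m[:,455:]=0
k,l,st,ce=cv2.connectedComponentsWithStats(m);i=1+st[1:,4].argmax()
c=max(cv2.findContours((l==i).astype(np.uint8),0,1)[0],key=cv2.contourArea)
h=cv2.convexHull(c)[:,0];P=np.array([onz(t,*q,.008)[:2] for q in h]);print(st[i]);print(P.round(4).tolist())
# corners of panel/handle
ho=onz(t,185+114/5-.4,195+138/5-.4,.152);print("handle top",ho.round(4))
hc,e=tri(ray(t,185+114/5-.4,195+138/5-.4),ray(s,185+(437-300)/5-.4,240+62/5-.4));print(hc.round(4),e)
for z,q in((.108,(85,85)),(.108,(62,177)),(.108,(212,122)),(.014,(107,203)),(.014,(222,233)),(.014,(262,118))):print(onz(t,185+q[0]/5-.4,195+q[1]/5-.4,z).round(4))
```

```text
cap [ 0.5126 -0.3654  0.1609] 0.0016557762516841569
BL [ 0.3673 -0.2546  0.008 ]
BR [ 0.3949 -0.361   0.008 ]
TLear [ 0.5002 -0.2139  0.075 ]
TRear [ 0.5272 -0.3163  0.075 ]
cup [ 0.4556 -0.2835  0.044 ]
[ 396  224   47   49 1107]
[[0.5104, -0.2362], [0.496, -0.3327], [0.4083, -0.3553], [0.3967, -0.3581], [0.3908, -0.3405], [0.3703, -0.2587], [0.3703, -0.2557], [0.3761, -0.2529], [0.3848, -0.25], [0.4401, -0.2357], [0.4869, -0.2243], [0.5104, -0.2303]]
handle top [0.5013 0.2886 0.152 ]
[0.5005 0.2873 0.1526] 0.0026815501453118225
[0.5339 0.3165 0.108 ]
[0.4841 0.3281 0.108 ]
[0.514  0.2478 0.108 ]
[0.4757 0.3293 0.014 ]
[0.4584 0.2622 0.014 ]
[0.5256 0.2398 0.014 ]
```

Request:
servo_tool(
  series=[0,0,-0.07,0,0,0.965,0,0,-0.07,0,0,0.965,0,0,-0.07,0,0,0.965,0,0,-0.07,0,0,0.965,0,0,-0.07,0,0,0.965,0,0,-0.07,0,0,0.965,-0.5,0,0,0,0,0,-0.9,0,0,0,0,0,-0.9,0,0,0,0,0,-0.9,0,0,0,0,0,-0.9,0,0,0,0,0,-0.9,0,0,0,0,0],
  fingers=55,
  force=30,
)

```text
time: 1.7
tool_pos: [0.3328, 0.3209, 0.2773]
orientation: [3.141, -0.0, 1.828]
contact_force: [0.3, 0.3, 0.1]
grip_width: 0.645
grip_force: 0.0
```

Request:
servo_tool(
  series=[-0.9,0,0,0,0,0,-0.9,0,0,0,0,0,-0.9,0,0,0,0,0,-0.9,0,0,0,0,0,-0.9,0,0,0,0,0,-0.9,0,0,0,0,0,-0.9,0,0,0,0,0,-0.9,0,0,0,0,0,-0.9,0,0,0,0,0,-0.9,0,0,0,0,0,-0.9,0,0,0,0,0,-0.4,0,0,0,0,0],
)

```text
time: 3.2
tool_pos: [0.4638, -0.1782, 0.2774]
orientation: [-3.142, 0.001, 1.826]
contact_force: [-0.5, -0.1, -0.1]
grip_width: 0.645
grip_force: 0.0
```

Request:
servo_tool(
  series=[0,0,0,0,0,0,0,0,0,0,0,0],
)

```text
time: 3.45
tool_pos: [0.4635, -0.1748, 0.277]
orientation: [-3.141, -0.001, 1.829]
contact_force: [-0.3, 0.3, -0.2]
grip_width: 0.644
grip_force: 0.0
```

Request:
servo_tool(
  series=[-0.8,0,0,0,0,0,-0.9,0,0,0,0,0,-0.9,0,0,0,0,0,-0.7,0,0.4,0,0,0,-0.3,0,0.4,0,0,0,0,0,0.2,0,0,0,0,0,0,0,0,0],
)

```text
time: 4.32
tool_pos: [0.5097, -0.3478, 0.2268]
orientation: [-3.141, -0.002, 1.83]
contact_force: [0.5, 0.4, 0.4]
grip_width: 0.644
grip_force: 0.0
```

Run:
```python
from h import *
q=readout.sense();print(q["tool_pos"],q["orientation"])
o=np.zeros((400,800,3),np.uint8)
for i,(n,x,y) in enumerate((("top",385,185),("scene",345,150))):
    d=read_camera(n);im=d["pixels"];cv2.imwrite(f"pics/{n}1.png",im)
    o[:,400*i:400*i+400]=cv2.resize(im[y:y+100,x:x+100],(400,400),interpolation=cv2.INTER_CUBIC)
cv2.imwrite("pics/c1.png",o)
```

```text
[ 0.50969052 -0.34782192  0.22675477] [-3.14097850e+00 -1.77193701e-03  1.82976309e+00]
```

View pics/c1.png

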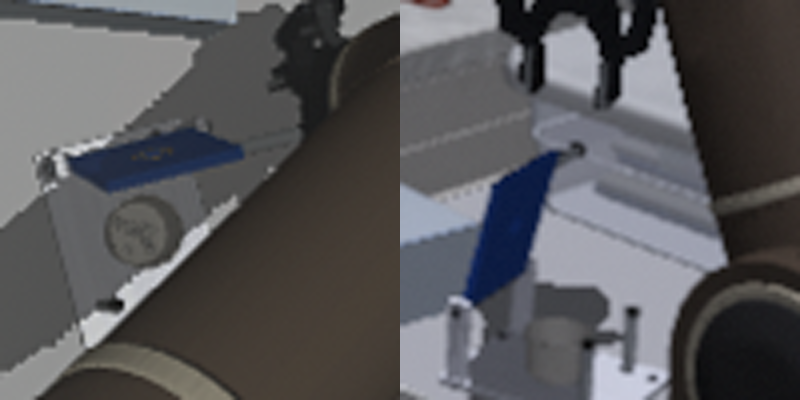

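The crop shows the open fingers at about (535,80) and (605,95), straddling the pin cap at (578,150) from above. I'll go down and pinch.

Request:
servo_tool(
  series=[0,0,0.3,0,0,0,0,0,0.4,0,0,0,0,0,0.4,0,0,0,0,0,0.14,0,0,0,0,0,0,0,0,0,0,0,0,0,0,0],
)

```text
time: 5.18
tool_pos: [0.5098, -0.3501, 0.1657]
orientation: [3.141, 0.001, 1.828]
contact_force: [0.4, -0.9, -0.2]
grip_width: 0.643
grip_force: 0.0
```

Request:
servo_tool(
  series=[0,0,0,0,0,0,0,0,0,0,0,0,0,0,0,0,0,0,0,0,0,0,0,0,0,0,0,0,0,0,0,0,0,0,0,0],
  fingers=0,
  force=25,
)

```text
time: 5.92
tool_pos: [0.5097, -0.3498, 0.1656]
orientation: [3.141, 0.0, 1.828]
contact_force: [-0.6, 1.1, 5.1]
grip_width: 0.104
grip_force: 24.5
```

Run:
```python
from h import *
q=readout.sense();print({k:np.round(q[k],4) for k in("tool_pos","contact_force","ft_torque","grip_width","grip_force","joints")})
d=read_camera("scene");im=d["pixels"]
cv2.imwrite("pics/c2.png",cv2.resize(im[150:250,345:445],(500,500),interpolation=cv2.INTER_CUBIC))
```

```text
{'tool_pos': array([ 0.5097, -0.3498,  0.1656]), 'contact_force': array([-0.5824,  1.1376,  5.1198]), 'ft_torque': array([ 0.1658,  0.1328, -0.0804]), 'grip_width': np.float64(0.1037), 'grip_force': np.float64(24.5045), 'joints': array([ 0.0179,  0.5768,  0.7298,  1.7455, -0.4492,  0.9929,  1.1761])}
```

View pics/c2.png

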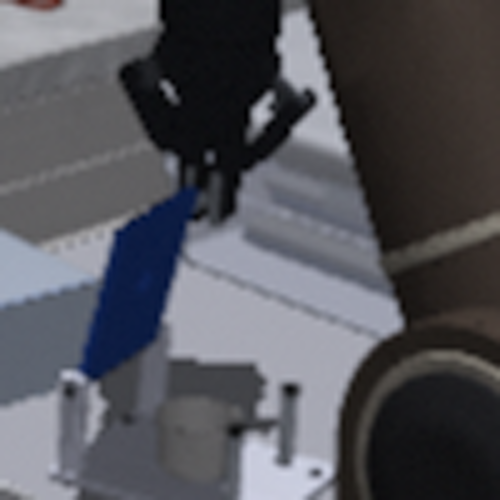

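The fingers hold the pin at an opening of about 9 mm, at around (210,205) in the crop. I'll lead it round the hinge in pieces, watching the force.

Request:
servo_tool(
  series=[0,-0.102,0.029,0,0,0,0,-0.102,0.029,0,0,0,0,-0.1,0.041,0,0,0,0,-0.1,0.041,0,0,0,0,-0.093,0.052,0,0,0,0,-0.093,0.052,0,0,0,0,-0.086,0.062,0,0,0,0,-0.086,0.062,0,0,0,0,0,0,0,0,0],
)

```text
time: 7.1
tool_pos: [0.4717, -0.3596, 0.1463]
orientation: [-3.14, -0.001, 1.828]
contact_force: [0.3, -0.1, -1.6]
grip_width: 0.103
grip_force: 24.4
```

Request:
servo_tool(
  series=[0,-0.08,0.072,0,0,0,0,-0.08,0.072,0,0,0,0,-0.071,0.079,0,0,0,0,-0.071,0.079,0,0,0,0,-0.062,0.087,0,0,0,0,-0.062,0.087,0,0,0,0,-0.052,0.094,0,0,0,0,-0.052,0.094,0,0,0,0,0,0,0,0,0],
)

```text
time: 8.22
tool_pos: [0.4467, -0.3661, 0.1131]
orientation: [-3.141, -0.0, 1.828]
contact_force: [2.8, 0.3, -2.5]
grip_width: 0.105
grip_force: 24.5
```

Run:
```python
from h import *
q=readout.sense();print({k:np.round(q[k],4) for k in("tool_pos","contact_force","ft_torque","grip_width","grip_force")})
d=read_camera("scene");im=d["pixels"]
cv2.imwrite("pics/c3.png",cv2.resize(im[150:250,345:445],(500,500),interpolation=cv2.INTER_CUBIC))
```

```text
{'tool_pos': array([ 0.4467, -0.3661,  0.1131]), 'contact_force': array([ 2.7985,  0.3085, -2.5149]), 'ft_torque': array([ 0.0524, -0.5799, -0.033 ]), 'grip_width': np.float64(0.1051), 'grip_force': np.float64(24.5084)}
```

View pics/c3.png

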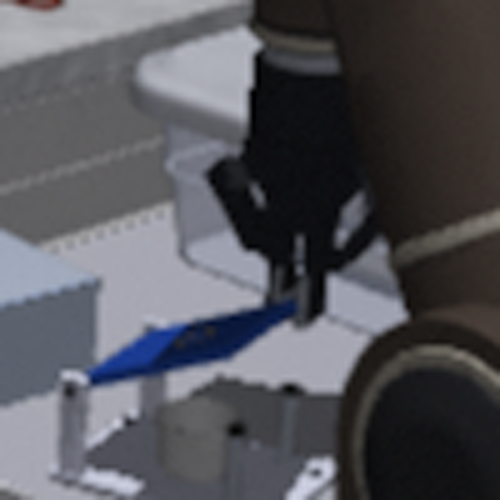

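The panel is following, now about 25° from level with the pin still pinched at (300,295). I'll take it the rest of the way, pressing slightly past the stop.

Request:
servo_tool(
  series=[0,-0.04,0.098,0,0,0,0,-0.04,0.098,0,0,0,0,-0.03,0.102,0,0,0,0,-0.03,0.102,0,0,0,0,-0.018,0.106,0,0,0,0,-0.018,0.106,0,0,0,0,0,0,0,0,0],
)

```text
time: 9.15
tool_pos: [0.4386, -0.3683, 0.0825]
orientation: [-3.141, -0.0, 1.828]
contact_force: [2.2, 1.1, -2.5]
grip_width: 0.103
grip_force: 25.4
```

Request:
servo_tool(
  series=[0,-0.006,0.106,0,0,0,0,-0.006,0.106,0,0,0,0,0,0.03,0,0,0,0,0,0,0,0,0],
)

```text
time: 9.65
tool_pos: [0.4379, -0.3684, 0.0707]
orientation: [-3.141, -0.0, 1.828]
contact_force: [1.4, 1.4, -1.4]
grip_width: 0.106
grip_force: 25.7
```

Request:
servo_tool(
  series=[0,0,0.04,0,0,0,0,0,0.04,0,0,0,0,0,0,0,0,0],
)

```text
time: 10.02
tool_pos: [0.438, -0.3686, 0.0694]
orientation: [3.14, -0.001, 1.828]
contact_force: [-5.7, 9.2, 29.6]
grip_width: 0.104
grip_force: 28.3
```

Request:
servo_tool(
  series=[0,0,0,0,0,0,0,0,0,0,0,0,0,0,0,0,0,0,0,0,-0.3,0,0,0,0,0,-0.6,0,0,0,0,0,-0.9,0,0,0,0,0,-0.9,0,0,0,0,0,-0.7,0,0,0,0.3,0.1,-0.2,0,0,0,0.8,0.3,0,0,0,0,0.9,0.33,0,0,0,0,0.9,0.33,0,0,0,0],
  fingers=45,
)

```text
time: 11.52
tool_pos: [0.4522, -0.2138, 0.2477]
orientation: [3.141, 0.0, 1.827]
contact_force: [1.5, 0.3, -0.2]
grip_width: 0.531
grip_force: 0.0
```

Request:
servo_tool(
  series=[0.9,0.33,0,0,0,0,0.9,0.33,0,0,0,0,0.9,0.33,0,0,0,0,0.9,0.33,0,0,0,0,0.9,0.33,0,0,0,0,0.9,0.33,0,0,0,0,0.9,0.33,0,0,0,0,0.9,0.33,0,0,0,0,0.9,0.33,0,0,0,0,0.5,0.2,0,0,0,0,0,0,0,0,0,0],
)

```text
time: 12.9
tool_pos: [0.4961, 0.2429, 0.2471]
orientation: [3.141, 0.001, 1.831]
contact_force: [-0.2, -0.2, -0.8]
grip_width: 0.527
grip_force: 0.0
```

Run:
```python
from h import *
q=readout.sense();print(q["tool_pos"],q["orientation"])
o=np.zeros((500,800,3),np.uint8)
for i,(n,x,y,w,h) in enumerate((("top",385,200,80,100),("scene",345,180,80,100))):
    d=read_camera(n);im=d["pixels"];cv2.imwrite(f"pics/{n}2.png",im)
    o[:,400*i:400*i+400]=cv2.resize(im[y:y+h,x:x+w],(400,500),interpolation=cv2.INTER_CUBIC)
cv2.imwrite("pics/c4.png",o)
```

```text
[0.49608755 0.24288837 0.24709862] [3.14149538e+00 5.28451695e-04 1.83093618e+00]
```

View pics/c4.png

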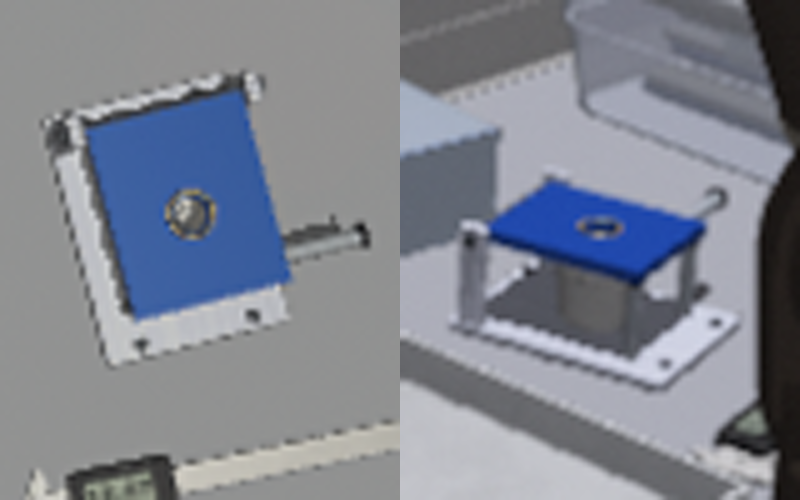

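The panel now lies level on its posts, with the guide hole at (190,214) in the top half of the crop and (600,228) in the scene half. Next I'll measure the hole and handle precisely.

```bash
cat >> h.py <<'E'
def hole(d,box,k=6):
    x,y,w,h=box; im=cv2.resize(d["pixels"][y:y+h,x:x+w],None,fx=k,fy=k,interpolation=cv2.INTER_CUBIC)
    hs=cv2.cvtColor(im,cv2.COLOR_BGR2HSV); m=cv2.inRange(hs,(100,110,40),(128,255,255))
    cs,hi=cv2.findContours(m,cv2.RETR_CCOMP,cv2.CHAIN_APPROX_NONE)
    hs=[c for c,q in zip(cs,hi[0]) if q[3]>=0]; c=max(hs,key=cv2.contourArea)
    e=cv2.fitEllipse(c); f=lambda p:((p[0]+.5)/k-.5+x,(p[1]+.5)/k-.5+y)
    b=cv2.minAreaRect(max(cs,key=cv2.contourArea))
    return f(e[0]),np.array(e[1])/k,[f(p) for p in cv2.boxPoints(b)]
E
python3 - <<'E'
from h import *
t=read_camera("top");s=read_camera("scene")
a,ea,ba=hole(t,(385,200,80,80));b,eb,_=hole(s,(345,200,80,50))
print(a,ea,b,eb)
print("top",onz(t,*a,.07),"scene",onz(s,*b,.07));print(tri(ray(t,*a),ray(s,*b)))
P=np.array([onz(t,*p,.07)[:2] for p in ba]);print("panel",P.round(4).tolist(),P.mean(0).round(4))
for n,d,z in(("top",t,0),("scene",s,0)):
    im=cv2.imread(f"pics/{n}0.png");x,y=(195,210) if n=="top" else (200,240)
    r=cv2.resize(im[y:y+40,x:x+30],None,fx=6,fy=6,interpolation=cv2.INTER_CUBIC)
    m=cv2.inRange(cv2.cvtColor(r,cv2.COLOR_BGR2HSV),(3,120,50),(22,255,255))
    c=max(cv2.findContours(m,0,1)[0],key=cv2.contourArea);R=cv2.minAreaRect(c);M=cv2.moments(c)
    g=lambda p:((p[0]+.5)/6-.5+x,(p[1]+.5)/6-.5+y)
    print(n,g((M["m10"]/M["m00"],M["m01"]/M["m00"])),np.array(R[1])/6,cv2.boundingRect(c))
# predicted handle mid/edges
    for p in((.5005,.2875,.152),(.5005,.2875,.112)):print("pred",proj(d,p))
E
```

```text
(422.7699152628581, 242.31318155924478) [10.72136561 10.85464986] (386.03517659505206, 225.87059020996094) [2.48100265 7.3306675 ]
top [ 0.45419926 -0.28835512  0.07      ] scene [ 0.44911596 -0.29220978  0.07      ]
(array([ 0.45203961, -0.29083095,  0.06911701]), np.float64(0.006274932963359427))
panel [[0.5015, -0.2289], [0.5249, -0.3177], [0.4174, -0.3446], [0.3942, -0.2562]] [ 0.4595 -0.2868]
top (207.7277234447161, 222.43837272480303) [5.66666667 6.33333333] (60, 60, 39, 35)
pred [207.81802908 222.5167505 ]
pred [211.80208469 223.84332923]
scene (212.35258894450723, 258.6898783572851) [16.38764191  5.84086609] (57, 66, 41, 98)
pred [211.3974869  252.12540397]
pred [212.67849191 266.40394914]
```

Request:
servo_tool(
  series=[0.42,0.16,0,0,0,0,0.42,0.16,0,0,0,0,0,0,0,0,0,0,0,0,0.6,0,0,0,0,0,0.7,0,0,0,0,0,0.5,0,0,0,0,0,0.3,0,0,0,0,0,0,0,0,0,0,0,0,0,0,0],
)

```text
time: 14.22
tool_pos: [0.5015, 0.2863, 0.1429]
orientation: [3.14, -0.0, 1.828]
contact_force: [0.5, 0.5, 0.2]
grip_width: 0.531
grip_force: 0.0
```

Request:
servo_tool(
  series=[0,0,0,0,0,0,0,0,0,0,0,0,0,0,0,0,0,0,0,0,0,0,0,0,0,0,0,0,0,0,0,0,0,0,0,0],
  fingers=0,
  force=30,
)

```text
time: 14.98
tool_pos: [0.5013, 0.2864, 0.1429]
orientation: [3.141, -0.001, 1.828]
contact_force: [-1.1, -0.4, 7.2]
grip_width: 0.178
grip_force: 29.2
```

Run:
```python
from h import *
q=readout.sense();print({k:np.round(q[k],4) for k in("tool_pos","orientation","contact_force","ft_torque","grip_width","grip_force")})
d=read_camera("scene");im=d["pixels"]
cv2.imwrite("pics/c5.png",cv2.resize(im[200:320,165:265],(500,600),interpolation=cv2.INTER_CUBIC))
p2=cv2.imread("pics/scene2.png");print("hole pred in scene",proj(d,(.4542,-.2884,.07)))
```

```text
{'tool_pos': array([0.5013, 0.2864, 0.1429]), 'orientation': array([ 3.1405e+00, -8.0000e-04,  1.8283e+00]), 'contact_force': array([-1.1312, -0.4452,  7.2486]), 'ft_torque': array([-0.1427,  0.2767,  0.0073]), 'grip_width': np.float64(0.1775), 'grip_force': np.float64(29.1889)}
hole pred in scene [383.97599467 225.67834429]
```

View pics/c5.png

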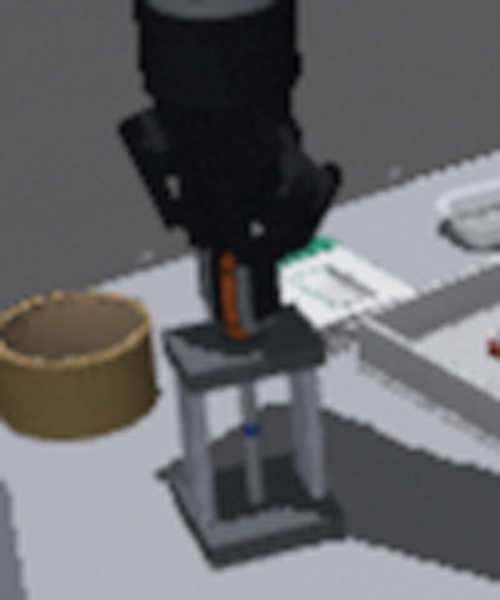

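The probe is gripped, with the orange handle visible between the pads at (230,290). Now I'll lift it straight out and carry it over.

Request:
servo_tool(
  series=[0,0,0,0,0,0,0,0,-0.1,0,0,0,0,0,-0.2,0,0,0,0,0,-0.4,0,0,0,0,0,-0.5,0,0,0,0,0,-0.5,0,0,0,0,0,-0.5,0,0,0,0,0,-0.3,0,0,0,0,0,0,0,0,0,-0.3,-0.1,0,0,0,0,-0.5,-0.18,0,0,0,0,-0.6,-0.21,0,0,0,0],
  force=40,
)

```text
time: 16.52
tool_pos: [0.4944, 0.2094, 0.2662]
orientation: [-3.14, 0.001, 1.827]
contact_force: [0.5, -1.0, -0.2]
grip_width: 0.172
grip_force: 39.2
```

Request:
servo_tool(
  series=[-0.6,-0.21,0,0,0,0,-0.6,-0.21,0,0,0,0,-0.6,-0.21,0,0,0,0,-0.6,-0.21,0,0,0,0,-0.6,-0.21,0,0,0,0,-0.6,-0.21,0,0,0,0,-0.6,-0.21,0,0,0,0,-0.6,-0.21,0,0,0,0,-0.6,-0.21,0,0,0,0,-0.6,-0.21,0,0,0,0,-0.6,-0.21,0,0,0,0,-0.6,-0.21,0,0,0,0],
)

```text
time: 18.02
tool_pos: [0.4627, -0.1705, 0.2665]
orientation: [-3.141, -0.001, 1.826]
contact_force: [0.1, 0.2, -0.9]
grip_width: 0.179
grip_force: 39.2
```

Request:
servo_tool(
  series=[-0.6,-0.21,0,0,0,0,-0.6,-0.21,0,0,0,0,-0.4,-0.15,0,0,0,0,-0.2,-0.08,0,0,0,0,0,0,0,0,0,0,0,0,0,0,0,0],
)

```text
time: 18.77
tool_pos: [0.4562, -0.2626, 0.2668]
orientation: [-3.142, -0.001, 1.829]
contact_force: [0.1, -0.4, -1.0]
grip_width: 0.178
grip_force: 39.2
```

```bash
cat >> h.py <<'E'
def stem(d,ref,off=.0869):
    """per-row centre of the stem in scene view by difference, vs. prediction from TCP; returns fit residuals"""
    q=readout.sense();p=np.array(q["tool_pos"]);z0=p[2]-off-.048
    k=4;D=np.abs(d["pixels"].astype(int)-ref.astype(int)).max(2).astype(np.uint8)
    out=[]
    for h in np.arange(.006,.098,.004):
        u,v=proj(d,(p[0],p[1],z0+h)); r=int(round(v)); x0=int(u)-9
        row=cv2.resize(D[r:r+1,x0:x0+19],None,fx=8,fy=1,interpolation=cv2.INTER_CUBIC)[0]
        m=np.where(row>25)[0]
        u2=proj(d,(p[0],p[1],z0+h+(v-r)*.0018))[0]
        if len(m): out.append((h,r,u2,(m[0]+.5)/8-.5+x0,(m[-1]+.5)/8-.5+x0,(m.mean()+.5)/8-.5+x0-u2))
    return p,out
E
python3 - <<'E'
from h import *
d=read_camera("scene");ref=cv2.imread("pics/scene2.png");cv2.imwrite("pics/scene3.png",d["pixels"])
p,o=stem(d,ref);print(p)
for r in o:print(np.round(r,3))
# band: blue pixels near
x,y=map(int,proj(d,(p[0],p[1],p[2]-.0869)))
hs=cv2.cvtColor(cv2.resize(d["pixels"][y-12:y+13,x-8:x+9],None,fx=6,fy=6,interpolation=cv2.INTER_CUBIC),cv2.COLOR_BGR2HSV)
m=cv2.inRange(hs,(100,120,30),(130,255,255));M=cv2.moments(m,True)
print("band pred",proj(d,(p[0],p[1],p[2]-.0869)),"seen",M["m10"]/M["m00"]/6-.42+x-8,M["m01"]/M["m00"]/6-.42+y-12,M["m00"]/36)
E
```

```text
[ 0.45643437 -0.2624216   0.26679918]
[6.00000e-03 2.07000e+02 3.78815e+02 3.77312e+02 3.80812e+02 2.47000e-01]
[1.00000e-02 2.06000e+02 3.78879e+02 3.77188e+02 3.80938e+02 1.84000e-01]
[1.40000e-02 2.05000e+02 3.78943e+02 3.77312e+02 3.81062e+02 2.45000e-01]
[1.80000e-02 2.04000e+02 3.79007e+02 3.77188e+02 3.81062e+02 1.18000e-01]
[2.20000e-02 2.02000e+02 3.79103e+02 3.77688e+02 3.81188e+02 3.34000e-01]
[2.60000e-02 2.01000e+02 3.79167e+02 3.77688e+02 3.80938e+02 1.45000e-01]
[ 3.00000e-02  2.00000e+02  3.79231e+02  3.77688e+02  3.80438e+02
 -1.69000e-01]
[ 3.40000e-02  1.99000e+02  3.79295e+02  3.77812e+02  3.80438e+02
 -1.70000e-01]
[ 3.80000e-02  1.97000e+02  3.79392e+02  3.77812e+02  3.80688e+02
 -1.42000e-01]
[ 4.20000e-02  1.96000e+02  3.79456e+02  3.77812e+02  3.80688e+02
 -2.06000e-01]
[ 4.60000e-02  1.95000e+02  3.79521e+02  3.77812e+02  3.80938e+02
 -1.46000e-01]
[ 5.00000e-02  1.94000e+02  3.79585e+02  3.77688e+02  3.81062e+02
 -2.10000e-01]
[5.40000e-02 1.92000e+02 3.79682e+02 3.78812e+02 3.80562e+02 5.00000e-03]
[5.80000e-02 1.91000e+02 3.79747e+02 3.79812e+02 3.80562e+02 4.41000e-01]
[6.20000e-02 1.90000e+02 3.79811e+02 3.79938e+02 3.80312e+02 3.14000e-01]
[7.00000e-02 1.87000e+02 3.79974e+02 3.80188e+02 3.81812e+02 1.02600e+00]
[7.40000e-02 1.86000e+02 3.80038e+02 3.80062e+02 3.82312e+02 1.14900e+00]
[7.80000e-02 1.85000e+02 3.80103e+02 3.79188e+02 3.82188e+02 5.84000e-01]
[8.20000e-02 1.83000e+02 3.80201e+02 3.79312e+02 3.82188e+02 5.49000e-01]
[8.60000e-02 1.82000e+02 3.80266e+02 3.79062e+02 3.82188e+02 3.59000e-01]
[9.00000e-02 1.81000e+02 3.80331e+02 3.78688e+02 3.82188e+02 1.07000e-01]
[ 9.40000e-02  1.80000e+02  3.80396e+02  3.78688e+02  3.81938e+02
 -8.30000e-02]
band pred [379.56413872 194.15806307] seen 379.6939240506329 194.00616033755273 2.1944444444444446
```

Run:
```python
from h import *
d=read_camera("scene");t=read_camera("top")
im=cv2.imread("pics/scene2.png");x,y,w,h=372,217,26,18;k=8
b=im[y:y+h,x:x+w].astype(int)
print((b[3:15,4:22,0]-b[3:15,4:22,2]))
# predicted outlines: hole edge circle at r=10mm projected for candidate centre
c=np.array([.4542,-.2884,.07]);E=np.array([proj(d,c+.01*np.array([np.cos(a),np.sin(a),0])) for a in np.linspace(0,6.28,40)])
print("pred box",E.min(0),E.max(0))
hs=(b[:,:,0]-b[:,:,2]<95).astype(np.uint8); 
r=cv2.resize(im[y:y+h,x:x+w],None,fx=k,fy=k,interpolation=cv2.INTER_CUBIC).astype(int)
m=((r[:,:,0]-r[:,:,2])<90).astype(np.uint8)
n,l,st,ce=cv2.connectedComponentsWithStats(m)
for i in range(1,n):print(st[i],(st[i,:2]+.5)/k-.5+(x,y),(st[i,:2]+st[i,2:4]-.5)/k-.5+(x,y),(ce[i]+.5)/k-.5+(x,y))
# panel corners in scene: extreme points of blue mask
M=cv2.inRange(cv2.cvtColor(im,cv2.COLOR_BGR2HSV),(105,150,60),(128,255,255));M[:,:355]=0;M[:,425:]=0
n,l,st,ce=cv2.connectedComponentsWithStats(M);i=1+st[1:,4].argmax();print(st[i])
import math
R=lambda X,Y:(.4542+X*math.cos(.255)-Y*math.sin(.255),-.2884+X*math.sin(.255)+Y*math.cos(.255),.07)
for X,Y in((-.05,.045),(-.05,-.045),(.06,-.045),(.06,.045)):print("corner",proj(d,R(X,Y)).round(2),proj(t,R(X,Y)).round(2))
```

```text
[[140 140 141 141 141 140 140 140 140 139 141 140 132 101  82  65  51  39]
 [140 141 140 140 140 140 139 141 141 140 140 140 140 141 140 133 126 101]
 [140 140 141 140 140 141 141 141 140 140 141 141 141 140 140 140 139 140]
 [140 140 140 141 141 101  87  91  78  78  75  91 120 141 140 140 139 140]
 [140 140 141 141  70  27  62  63  42  46  44  52  63  98 140 140 140 141]
 [141 140 141 140  52  -4  57  86  76  78  80  65  -5  48 140 141 141 141]
 [140 140 141 141 121  69  56  42   5  11  32  29  29  78 140 140 141 140]
 [141 141 141 141 140 130 114  77  40  49  74  75 104 140 140 140 140 141]
 [140 140 140 141 141 140 139 140 140 140 140 140 140 140 141 141 140 141]
 [127 136 140 141 140 141 140 140 140 141 140 140 140 141 141 141 140 140]
 [ 91 107 115 126 132 136 140 140 141 141 141 141 140 140 141 141 140 140]
 [ 65  72  76  92 101 109 117 126 136 140 140 142 141 141 141 140 139 140]]
pred box [380.72413027 224.34161884] [387.23470918 227.03090485]
[  0   0  15  13 148] [371.5625 216.5625] [373.3125 218.0625] [372.30658784 217.15793919]
[  54    0  154   43 3700] [378.3125 216.5625] [397.4375 221.8125] [390.53719595 218.34726351]
[  65   50   78   38 2249] [379.6875 222.8125] [389.3125 227.4375] [384.57578368 225.02609493]
[   0  100  149   44 3629] [371.5625 229.0625] [390.0625 234.4375] [378.2176736  232.62202053]
[172 117  36  27 622] [393.0625 231.1875] [397.4375 234.4375] [395.80767685 233.21684084]
[363 217  43  20 440]
corner [391.6  234.83] [411.82 263.8 ]
corner [405.17 224.62] [443.11 255.69]
corner [374.12 216.42] [432.76 217.47]
corner [359.77 225.97] [401.59 225.5 ]
```

Request:
servo_tool(
  series=[-0.25,-0.09,0,0,0,0,-0.283,-0.093,0,0,0,0,0,0,0.3,0,0,0,0,0,0.4,0,0,0,0,0,0.3,0,0,0,0,0,0,0,0,0,0,0,0,0,0,0],
)

```text
time: 19.8
tool_pos: [0.4544, -0.2917, 0.2172]
orientation: [3.141, 0.0, 1.828]
contact_force: [-0.0, 0.3, -1.0]
grip_width: 0.173
grip_force: 39.2
```

Run:
```python
from h import *
d=read_camera("scene");t=read_camera("top");ref=cv2.imread("pics/scene2.png");cv2.imwrite("pics/scene4.png",d["pixels"])
p,o=stem(d,ref);print(p,readout.sense()["orientation"])
for r in o:print(np.round(r,2).tolist())
u,v=map(int,proj(d,(p[0],p[1],p[2]-.0869)))
a=cv2.resize(d["pixels"][190:240,350:410],(600,500),interpolation=cv2.INTER_CUBIC)
hs=cv2.cvtColor(cv2.resize(d["pixels"][v-6:v+7,u-6:u+7],None,fx=6,fy=6,interpolation=cv2.INTER_CUBIC),cv2.COLOR_BGR2HSV)
m=cv2.inRange(hs,(100,120,30),(130,255,255));M=cv2.moments(m,True)
print("band pred",proj(d,(p[0],p[1],p[2]-.0869)),"seen",M["m10"]/M["m00"]/6-.42+u-6,M["m01"]/M["m00"]/6-.42+v-6)
print("tip pred",proj(d,(p[0],p[1],p[2]-.1349)),"hole pt pred",proj(d,(p[0],p[1],.07)))
cv2.imwrite("pics/c6.png",a)
```

```text
[ 0.4546082  -0.29173513  0.21757453] [3.14074623e+00 6.34072920e-04 1.82826483e+00]
[0.01, 220.0, 384.97, 374.56, 393.44, -0.97]
[0.01, 219.0, 385.04, 375.56, 388.94, -2.79]
[0.01, 217.0, 385.14, 375.56, 387.06, -4.13]
[0.02, 216.0, 385.21, 375.56, 387.19, -3.57]
[0.02, 215.0, 385.28, 375.56, 387.19, -3.81]
[0.03, 214.0, 385.35, 375.56, 387.19, -3.83]
[0.03, 213.0, 385.42, 375.56, 387.19, -2.23]
[0.03, 211.0, 385.52, 383.81, 387.31, 0.04]
[0.04, 210.0, 385.59, 383.94, 387.31, 0.03]
[0.04, 209.0, 385.66, 383.94, 387.56, 0.09]
[0.05, 208.0, 385.73, 383.94, 387.94, 0.2]
[0.05, 207.0, 385.8, 383.81, 387.94, 0.07]
[0.05, 205.0, 385.91, 384.19, 387.69, 0.03]
[0.06, 204.0, 385.98, 384.19, 387.19, -0.29]
[0.06, 203.0, 386.05, 384.31, 387.69, -0.05]
[0.07, 202.0, 386.12, 384.69, 388.06, 0.26]
[0.07, 200.0, 386.22, 384.69, 388.19, 0.21]
[0.07, 199.0, 386.3, 384.81, 388.19, 0.2]
[0.08, 198.0, 386.37, 384.94, 388.06, 0.13]
[0.08, 197.0, 386.44, 385.19, 388.06, 0.19]
[0.09, 196.0, 386.51, 385.44, 388.06, 0.24]
[0.09, 194.0, 386.61, 385.56, 387.94, 0.14]
[0.09, 193.0, 386.68, 385.94, 387.81, 0.19]
band pred [385.77855426 207.19740458] seen 385.83 207.1860606060606
tip pred [384.85801064 221.60291904] hole pt pred [384.61873723 225.34728971]
```

Request:
servo_tool(
  series=[0.01,0,0,0,0,0,0,0,0.1,0,0,0,0,0,0.15,0,0,0,0,0,0.15,0,0,0,0,0,0.1,0,0,0,0,0,0,0,0,0],
)

```text
time: 20.65
tool_pos: [0.4539, -0.2909, 0.1914]
orientation: [-3.141, -0.0, 1.828]
contact_force: [-0.0, -0.3, -0.9]
grip_width: 0.172
grip_force: 39.2
```

Request:
servo_tool(
  series=[0,0,0.15,0,0,0,0,0,0.15,0,0,0,0,0,0.15,0,0,0,0,0,0.15,0,0,0,0,0,0.1,0,0,0,0,0,0,0,0,0,0,0,0,0,0,0],
)

```text
time: 21.52
tool_pos: [0.4543, -0.2912, 0.1571]
orientation: [3.141, 0.0, 1.828]
contact_force: [-0.7, 0.3, -0.8]
grip_width: 0.175
grip_force: 39.2
```

Run:
```python
from h import *
q=readout.sense();print({k:np.round(q[k],4) for k in("time","tool_pos","orientation","contact_force","ft_torque","joint_vel")})
p=q["tool_pos"]
o=np.zeros((560,800,3),np.uint8)
for i,(n,x,y) in enumerate((("top",390,210),("scene",360,190))):
    d=read_camera(n);im=d["pixels"];cv2.imwrite(f"pics/{n}5.png",im)
    o[:,400*i:400*i+400]=cv2.resize(im[y:y+70,x:x+50],(400,560),interpolation=cv2.INTER_CUBIC)
cv2.imwrite("pics/c7.png",o)
r=d["pixels"].astype(int)[216:232,376:396];print(r[:,:,0]-r[:,:,2]);print(proj(d,(p[0],p[1],.07)))
```

```text
{'time': np.float64(21.525), 'tool_pos': array([ 0.4543, -0.2912,  0.1571]), 'orientation': array([3.1414e+00, 2.0000e-04, 1.8281e+00]), 'contact_force': array([-0.6623,  0.2727, -0.7614]), 'ft_torque': array([-0.0799,  0.0199, -0.0133]), 'joint_vel': array([-0.0034, -0.0024, -0.0007, -0.0019,  0.001 ,  0.0001, -0.0003])}
[[ 30  25  21  15  12  11  14  13  12  10  11  12  13  12  12  13  12  12
   13  13]
 [ 52  51  38  25  21  22  20  14  12  11  12  12  12  12  12  12  12  13
   12  12]
 [ 53  55  54  54  51  45  36  26  14  10  16  15  13  12  13  12  12  12
   12  12]
 [ 55  56  54  55  55  54  55  48  22  12  20  24  21  21  19  16  12  13
   12  13]
 [ 54  53  53  55  54  53  53  50  22  11  22  49  51  37  32  27  23  21
   16  13]
 [ 55  54  55  53  54  55  55  47  21  11  22  48  54  53  57  51  50  38
   25  21]
 [ 56  55  56  55  56  55  55  43  19  11  23  51  56  55  55  55  54  54
   54  53]
 [ 55  54  55  55  55  41  36  29  13  11  17  34  47  54  55  53  54  55
   53  53]
 [ 55  54  56  54  31  20  40  37  25  25  28  34  31  40  54  54  55  55
   54  55]
 [ 54  54  54  55  23  12  50  58  51  52  55  53  18  22  54  54  55  56
   54  55]
 [ 55  54  55  54  44  27  33  32  27  38  39  29  19  34  55  54  54  54
   55  53]
 [ 54  54  54  54  54  49  42  28  22  29  35  28  37  53  55  54  54  54
   55  55]
 [ 53  53  55  55  55  54  54  55  55  54  54  55  54  53  55  55  53  54
   56  56]
 [ 57  55  54  55  54  54  53  55  54  55  55  55  55  55  56  55  55  55
   55  83]
 [ 62  59  59  57  55  55  54  55  55  53  54  54  55  54  55  54  55  53
   84 121]
 [ 60  62  62  61  59  59  59  57  55  55  54  55  56  55  54  54  54  54
   82 113]]
[384.57406768 225.43435994]
```

View pics/c7.png

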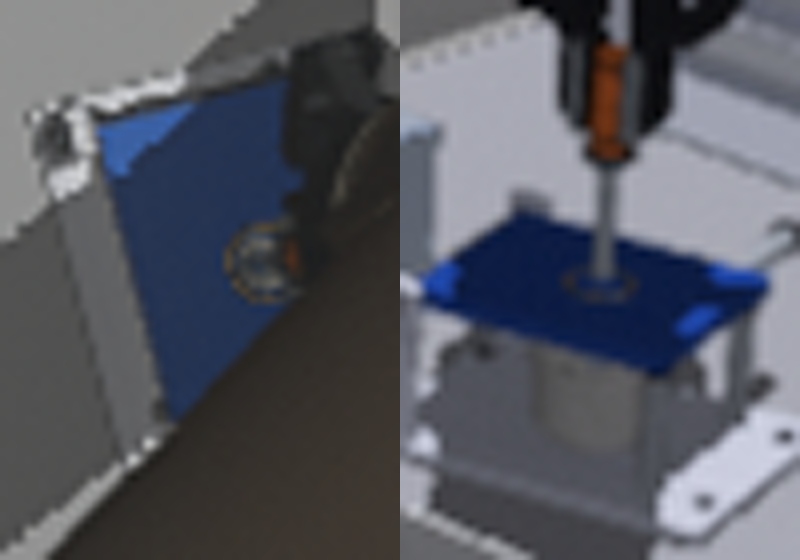

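The last picture shows the stem entering the centre of the brass rim at (600,285), with the blue band just at the top face and the handle upright. I'll make a final 0.5 mm trim, settle, check and hand in.

Request:
servo_tool(
  series=[0.01,0,0,0,0,0,0,0,0,0,0,0,0,0,0,0,0,0,0,0,0,0,0,0,0,0,0,0,0,0,0,0,0,0,0,0],
)

```text
time: 22.38
tool_pos: [0.4541, -0.2905, 0.157]
orientation: [3.142, -0.0, 1.828]
contact_force: [0.0, -1.0, -1.2]
grip_width: 0.176
grip_force: 39.2
```

Run:
```python
from h import *
from plant import env
q=readout.sense();print({k:np.round(q[k],4) for k in("time","tool_pos","orientation","contact_force","joint_vel")})
if np.linalg.norm(q["contact_force"])<3 and abs(q["tool_pos"][2]-.157)<.0015: print(env.close_job())
```

```text
{'time': np.float64(22.375), 'tool_pos': array([ 0.4541, -0.2905,  0.157 ]), 'orientation': array([ 3.1416, -0.    ,  1.8283]), 'contact_force': array([ 6.0000e-04, -1.0142e+00, -1.1871e+00]), 'joint_vel': array([ 0.0002, -0.0003,  0.0025,  0.0002,  0.0009, -0.0006, -0.0023])}
the job is handed in; nothing more can be done
None
```

I handed the job in at 22.4 s: the panel is down on its posts, and the probe is held upright and still in the guide hole, its band level with the top face and the stem centred to about 1 mm by the cameras, with no contact force seen during the insertion.

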